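Close the parts pots with their own lids

ROBOT

A 6-joint arm with a two-finger parallel gripper is mounted at the origin on a cart in front of the work surface, level with it; the furniture and walls round the work are solid. World frame = base frame: x ahead of the robot, y to its left, z up, the work surface at z = 0. Lengths are in m, angles in degrees, forces in N, time in s.
With the tool pointing down it reaches from about 0.3 to 0.95 m from the base axis. Payload 3.1 kg.
Tool frame: the origin (TCP) lies midway between the tips of the shut fingers; the grasp point (between the pads) lies 19 mm behind it; z points along the fingers, y is the direction in which the jaws open and shut (so a half turn about z gives the same grasp; the last joint's range is limited). The gripper opens to 85 mm and grips with 20 to 120 N. Pads are 22 mm wide; open, the fingers measure 114 mm over their backs; the gripper's body (76 mm by 85 mm) begins 54 mm behind the grasp point. The pads swing forward as they close: fully open they stand 13 mm farther back than shut.
Start: joints at [70.548, 17.653, 93.61, -0, 68.738, -3.994], TCP at [0.167, 0.602, 0.231] pointing down, gripper open.
Joint ranges: [-175.34, 175.34], [-45.06, 112.39], [2.9, 150.54], [-68.45, 248.45], [3.09, 151.38], [-168.51, 168.51]. Speed limits (degrees/s): [159.86, 159.86, 180, 180, 180, 180].

INTERFACE

Orientations are given as [roll, pitch, yaw] about the fixed x, y, z axes, in that order (R = Rz(yaw) Ry(pitch) Rx(roll)).
In Python, from workcell import get_state, read_camera, calibration, sign_off gives the robot as it stands.
- The arm moves only by the shell command python3 -m inch 'ROWS'. ROWS is JSON, a list of rows, each a list of 3 entries, a list of its own where there are three numbers: the gripper's target within -1 to 1 (fully open at 1, half-way at 0, shut at -1), then the shift along the tool's x, y, z in mm, then the turn about the tool's z in degrees. A call has exactly 8 rows; each row shifts and turns the pose as measured when the row begins, along the tool's axes as they then stand; what a row does not reach is not made up. A row lasts 1/8 s, in which the tool goes at most 62.5 mm and 10.7 degrees, less where a joint would pass 70% of its speed; a pose out of reach is approached as far as the arm can. A call is refused whole if a number of a shift passes 62.5 or a number of a turn 10.7, either way. A call with a gripper value outside its range is refused whole. The fingers move at their own pace and stop on an object; the grip force is fixed at half the most. Time passes only in rows, so rows that do not move let the fingers close, or fill a call up. It gives the time, the measured TCP pose, the force and the opening at its end, in the units of the state.
- get_state(): the state, without advancing time (a new reading comes with each control period).
- read_camera(name): name is "side" or "top"; returns the picture (480x640x3 uint8, blue, green, red); there is no depth.
- calibration(name): a dict with "mtx" (3x3 intrinsics, pixels), "dist" ([k1, k2, p1, p2, k3] as OpenCV has them; the pictures are not rectified), "T" (4x4, takes a point from camera to world coordinates). Camera axes: x right, y up, looking along -z (the intrinsics and any distortion apply to the point x, -y, -z); pixel columns grow to the right and rows downward; lengths in m; the calibration is good to about 2 mm. A picture is of the moment at which its call begins. calibration takes no time and is no camera call.
- sign_off(): hands the job in, once; it reports no verdict.
The state is a dict: "clock": time; "q": joint angles; "joint_velocities": joint speeds; "joint_efforts": joint torques, N m; "tcp_pos": TCP position; "eef_rot": TCP orientation; "ft_force": force on the tool from outside, world axes, zero at the start; "wrist_torque": the same for the moment, N m; "gripper_width": opening from 0.0 (shut) to 1.0 (fully open).
Only numpy, scipy, OpenCV 4.12 (cv2) and the standard library are available. Lean on these libraries where they do the work, as an engineer would, in place of code of your own. Each camera call takes 0.05 s, during which the arm holds its last target.

TASK

Before the bench is brushed down, close the two grey parts pots: put the D-shaped lid on the D-shaped pot and the oblong lid on the oblong pot, each turned to match and fully home. Leave the pots standing where they are, and leave the small spare lid and the orange-brown wooden stick where they lie.

Things in the scene. Friction and masses are not known exactly. Their poses are not given: they have to be found in the camera images.
- pot_d_rim (a point): Grey D-shaped pot of steel bushings, loose, 0.6 kg. Point: centre of the mouth, 52 mm above the bench, z up. A 16 mm high neck, tapered at the mouth, stands on the wider body. Neck: circle of radius 36 mm with a flat 25 mm from the centre on its -x side; body radius 41 mm. The lid goes over the neck with 2 mm play all round; fully home, lid_d_mid is 9 mm above this point.
- pot_d_flat (a point): Middle of the D pot's flat side at the mouth, 25 mm along -x from pot_d_rim.
- lid_d_mid (a point): Green D-shaped lid of the D pot, 60 g, right side up. Cap 18 mm high, hollow 14 mm deep below. On its flat top a centred bar handle along the lid's y: 46 mm long, 14 thick, 28 high. Point: on the axis, 23 mm above the lower edge, 5 mm above the flat top, z up. Radius 41 mm, flat on its -x side; fits in one rotation only: x and y axes along the pot's.
- lid_d_flat (a point): Point of the D lid 25 mm along -x from lid_d_mid, towards its flat side; with the lid on, it is above pot_d_flat.
- pot_oblong_rim (a point): Grey oblong pot of brass pins, loose, 0.6 kg. Point: centre of the mouth, 52 mm above the bench, z up. A 16 mm high neck, tapered at the mouth, stands on the wider body. Neck 84 mm along y, 52 mm along x, half-round ends; body 94 x 62 mm. The lid goes over the neck with 2 mm play all round; fully home, lid_oblong_mid is 9 mm above this point.
- lid_oblong_mid (a point): Green oblong lid of the oblong pot, 60 g, right side up. Cap 18 mm high, hollow 14 mm deep below. On its flat top a centred bar handle along the lid's y: 56 mm long, 14 thick, 28 high. Point: on the axis, 23 mm above the lower edge, 5 mm above the flat top, z up. 94 mm along y, 62 mm along x, half-round ends; fits either way round.
- lid_spare_mid (a point): Small green D-shaped lid of some other pot (radius 33 mm), too small for both pots here; to be left where it lies. Same heights as the other lids, bar 36 mm long; the point is on its axis 23 mm up.
- wood_stick: Orange-brown hardwood stick, 105 x 14 x 8 mm, lying among the pots and lids; origin at its underside. Leave alone.
Mind the look-alikes: they are no part of the job. Leave any red look-alike of the part that bears lid_d_mid alone.

How it is judged:
By the outcome, as a careful person would: the job done as asked, in the order asked, and still so for the second after the job is handed in, with the robot touching nothing.
It also fails if it takes over 56 s, if anything falls off the work surface, if the arm or the gripper's body presses on something with over 40 N, if the wrist force passes 120 N, or if a joint passes its speed limit or range.

## Working session

There is one attempt and no reset: what is moved stays moved. The work goes in short steps, Python scripts to look and compute and a shell command to move; the robot and the scene stay as the last step left them, time stands still between calls to the robot, and variables do not carry over. Pictures are saved under pics/ and viewed, and the job is handed in when it is done.

```bash
ls; mkdir -p pics; python3 - <<'E'
from workcell import *
import cv2
for n in("side","top"):
    cv2.imwrite(f"pics/{n}0.png",read_camera(n)); c=calibration(n); print(n,c)
print(get_state())
E
```

```text
pics
side {'mtx': array([[507.77473617,   0.        , 318.89359961],
       [  0.        , 507.77473617, 235.84541548],
       [  0.        ,   0.        ,   1.        ]]), 'dist': array([0.03361485, 0.        , 0.        , 0.        , 0.        ]), 'T': array([[-0.88286093,  0.21424675, -0.41791735,  0.13814028],
       [-0.46962389, -0.39676395,  0.7886899 ,  0.4135109 ],
       [ 0.00315971,  0.89256747,  0.45090278,  0.44664392],
       [ 0.        ,  0.        ,  0.        ,  1.        ]])}
top {'mtx': array([[574.92056601,   0.        , 323.67820111],
       [  0.        , 574.92056601, 237.52846548],
       [  0.        ,   0.        ,   1.        ]]), 'dist': array([-0.02668581,  0.        ,  0.        ,  0.        ,  0.        ]), 'T': array([[ 0.0198732 ,  0.99874541, -0.04596364,  0.45039271],
       [-0.99975653,  0.02029219,  0.00866704, -0.25680744],
       [ 0.00958887,  0.04578021,  0.99890551,  0.96577277],
       [ 0.        ,  0.        ,  0.        ,  1.        ]])}
{'clock': 0.1, 'q': array([ 7.05491504e+01,  1.77004197e+01,  9.36825403e+01,  2.39730955e-03,
        6.87370196e+01, -3.99455401e+00]), 'joint_velocities': array([-0.00373358, -0.10133393, -0.11912243,  0.01512968,  0.02414803,
       -0.03234519]), 'joint_efforts': array([-8.61647040e-04, -4.16401827e+01, -2.77648419e+01, -1.65039796e-04,
        3.90880101e-03,  1.04895442e-06]), 'tcp_pos': array([0.16634079, 0.60168415, 0.23014948]), 'eef_rot': array([-1.79880467e+02, -1.05848368e-02,  1.64542822e+02]), 'ft_force': array([-0.69658921, -0.08462575,  0.08504883]), 'wrist_torque': array([ 0.00416147, -0.00023214,  0.0435333 ]), 'gripper_width': 1.0007372073174652}
```

View pics/side0.png

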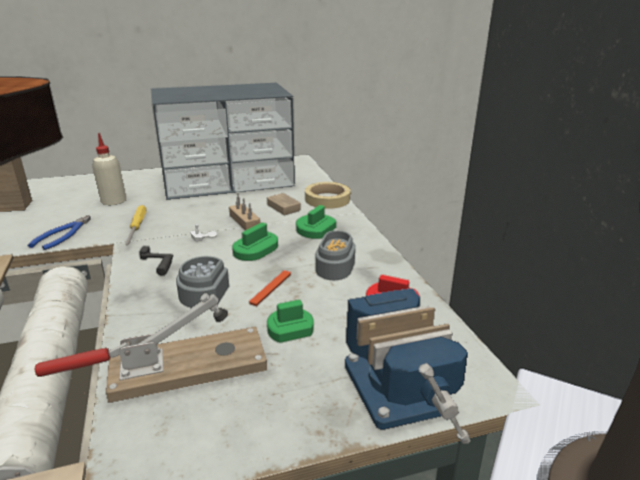

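View pics/top0.png

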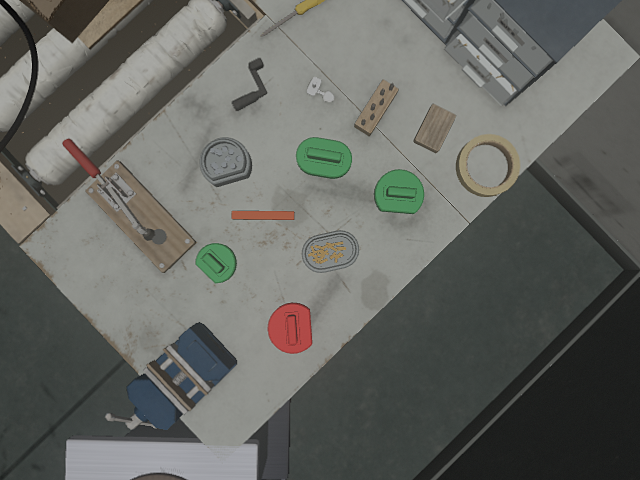

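```bash
python3 - <<'E'
import cv2,numpy as np
a=cv2.imread("pics/top0.png");b=cv2.imread("pics/side0.png")
cr=lambda im,x,y,w,h,s:cv2.resize(im[y:y+h,x:x+w],None,fx=s,fy=s,interpolation=cv2.INTER_CUBIC)
A=cr(a,190,125,80,70,5);B=cr(a,290,215,80,70,5)
C=cr(b,165,245,80,70,5);D=cr(b,300,220,80,70,5)
cv2.imwrite("pics/z0.png",np.vstack([np.hstack([A,B]),np.hstack([C,D])])[:, :][:700])
im=np.vstack([np.hstack([A,B]),np.hstack([C,D])]);cv2.imwrite("pics/z0.png",cv2.resize(im,(685,600)))
E
```

```text
(no output)
```

View pics/z0.png

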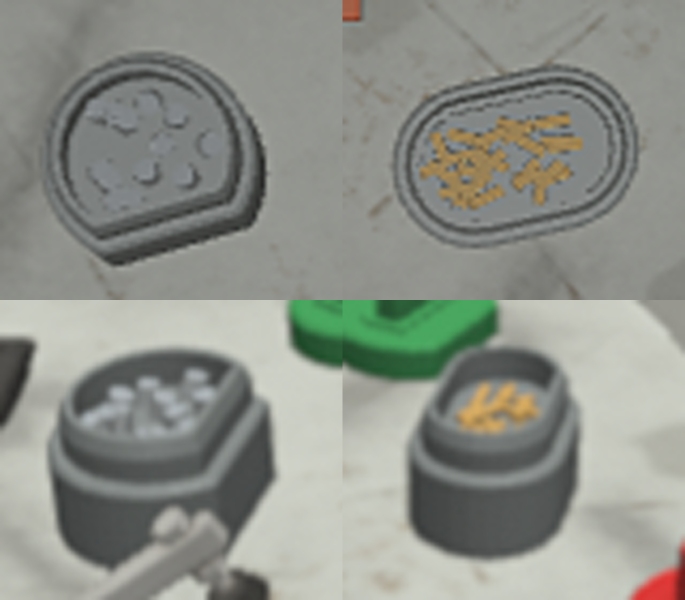

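```bash
cat > fit.py <<'E'
import cv2,numpy as np
from scipy.optimize import minimize
from workcell import calibration
CAL={n:calibration(n) for n in("side","top")}
def proj(n,P):
    c=CAL[n];T=c["T"];p=(np.asarray(P)-T[:3,3])@T[:3,:3]; p=p*[1,-1,-1]
    return cv2.projectPoints(p.reshape(-1,1,3),np.zeros(3),np.zeros(3),c["mtx"],c["dist"])[0].reshape(-1,2)
def D(r,f):
    t=np.radians(np.linspace(-180,180,121)); P=np.c_[r*np.cos(t),r*np.sin(t)]; P=P[P[:,0]>-f]
    y=np.sqrt(r*r-f*f); return np.vstack([P,[[-f,y],[-f,-y]]])
def O(L,W):
    r=W/2;t=np.radians(np.linspace(0,180,60));a=np.c_[r*np.cos(t),r*np.sin(t)+(L-W)/2];return np.vstack([a,-a])
def R(l,w): return np.array([[w/2,l/2],[-w/2,l/2],[-w/2,-l/2],[w/2,-l/2]])
M={"lid_d":[(D(41,30),0,18),(R(46,14),18,46)],"lid_o":[(O(94,62),0,18),(R(56,14),18,46)],
"pot_d":[(D(41,30),0,36),(D(36,25),36,52)],"pot_o":[(O(94,62),0,36),(O(84,52),36,52)]}
def pts(prism,p,z0=0):
    o,a,b=prism;c,s=np.cos(p[2]),np.sin(p[2]);q=o@np.array([[c,s],[-s,c]])/1000+p[:2]
    f=lambda z:np.c_[q,np.full(len(q),z/1000+z0)]
    return f(a),f(b)
S=8
def sil(n,m,p,shape,off,z0=0):
    im=np.zeros((shape[0]*S,shape[1]*S),np.uint8)
    for pr in M[m]:
        u=(proj(n,np.vstack(pts(pr,p,z0)))-off+.5)*S
        cv2.fillPoly(im,[cv2.convexHull(u.astype(np.float32)).astype(np.int32)],255)
    return cv2.resize(im,(shape[1],shape[0]),interpolation=cv2.INTER_AREA)/255.
def fit(n,m,mask,p0,z0=0):
    ys,xs=np.nonzero(mask);x0,x1,y0,y1=xs.min()-15,xs.max()+15,ys.min()-15,ys.max()+15
    mk=mask[y0:y1,x0:x1].astype(float)
    f=lambda d:np.abs(sil(n,m,p0+d*[.001,.001,np.radians(1)],mk.shape,np.array([x0,y0]),z0)-mk).sum()
    best=None
    for a in(0,-15,15):
        r=minimize(f,[0,0,a],method="Nelder-Mead",options=dict(initial_simplex=np.array([[0,0,a],[8,0,a],[0,8,a],[0,0,a+12]]),xatol=.02,fatol=.05,maxiter=400))
        if best is None or r.fun<best.fun:best=r
    return p0+best.x*[.001,.001,np.radians(1)],best.fun,mk.sum()
def back(n,u,z):
    c=CAL[n];q=cv2.undistortPoints(np.array([[u]],float),c["mtx"],c["dist"])[0,0]
    d=c["T"][:3,:3]@[q[0],-q[1],-1];o=c["T"][:3,3];return (o+d*(z-o[2])/d[2])[:2]
def comp(mask,seed):
    k,l=cv2.connectedComponents(mask.astype(np.uint8));return l==l[seed[1],seed[0]]
def green(im):
    h=cv2.cvtColor(im,cv2.COLOR_BGR2HSV);return (abs(h[...,0].astype(int)-65)<20)&(h[...,1]>90)
def draw(im,n,m,p,z0=0,s=1,off=(0,0)):
    for pr in M[m]:
        for q in pts(pr,p,z0):cv2.polylines(im,[((proj(n,q)-off+.5)*s-.5).astype(np.int32)],True,(0,0,255),1)
E
python3 - <<'E'
from fit import *
top=cv2.imread("pics/top0.png");side=cv2.imread("pics/side0.png")
def potmask(im,seed,h=40):
    g=np.full(im.shape[:2],cv2.GC_BGD,np.uint8);x,y=seed
    cv2.ellipse(g,(x,y),(h,h),0,0,360,cv2.GC_PR_BGD,-1);cv2.circle(g,(x,y),18,cv2.GC_FGD,-1)
    gr=cv2.cvtColor(im,cv2.COLOR_BGR2GRAY); near=g==cv2.GC_PR_BGD
    g[near&(gr<128)]=cv2.GC_PR_FGD
    cv2.grabCut(im,g,None,np.zeros((1,65)),np.zeros((1,65)),5,cv2.GC_INIT_WITH_MASK)
    return comp((g==1)|(g==3),seed)
print([top[y,x] for x,y in((195,150),(203,160),(248,170),(360,240))])
jobs=[("lid_d",(400,200),(315,222),.025),("lid_o",(324,170),(255,245),.025),("pot_d",(226,161),(203,280),.04),("pot_o",(330,251),(335,258),.04)]
yaw={"lid_d":0,"lid_o":0,"pot_d":0,"pot_o":0}
out=[]
for m,st,ss,z in jobs:
  for n,im,s in(("top",top,st),("side",side,ss)):
    mk=comp(green(im),s) if m[:3]=="lid" else potmask(im,s)
    if m=="pot_d" and n=="side":continue
    b=None
    ini=back("top",st,z)
    if n=="side": ini=pt[:2]
    for y in([-90,-45,0,45,90,135,180,-135] if n=="top" else [np.degrees(pt[2])]):
        r=fit(n,m,mk,np.array([*ini,np.radians(y)]))
        if b is None or r[1]<b[1]:b=r
    if n=="top":pt=b[0]
    print(m,n,(b[0][:2]*1000).round(1),np.degrees(b[0][2]).round(1),"err",round(b[1],1),b[2])
    s_=3;h=40;o=np.array(s)-h;c=cv2.resize(im[o[1]:o[1]+80,o[0]:o[0]+80],None,fx=s_,fy=s_,interpolation=1)
    draw(c,n,m,b[0],0,s_,o);out.append(c)
if len(out)%2:out.append(out[0]*0)
cv2.imwrite("pics/fit0.png",cv2.resize(np.vstack([np.hstack(out[i:i+4]) for i in(0,4)]),(800,400),interpolation=2) if len(out)==8 else np.hstack(out))
E
```

```text
[array([131, 136, 134], dtype=uint8), array([112, 113, 110], dtype=uint8), array([79, 81, 78], dtype=uint8), array([143, 149, 147], dtype=uint8)]
lid_d top [ 569.6 -389.2] -4.2 err 141.0 1687.0
lid_d side [ 570.7 -393.6] 7.8 err 122.8 836.0
lid_o top [ 628.5 -262.5] -8.3 err 188.8 1694.0
lid_o side [ 630.5 -264.7] 2.2 err 122.4 1118.0
pot_d top [ 613.6 -100.9] 17.5 err 139.7 1913.0
pot_o top [ 471.5 -275.3] -165.8 err 44.1 1936.0
pot_o side [ 473.5 -278.1] -165.4 err 468.0 2062.0
```

View pics/fit0.png

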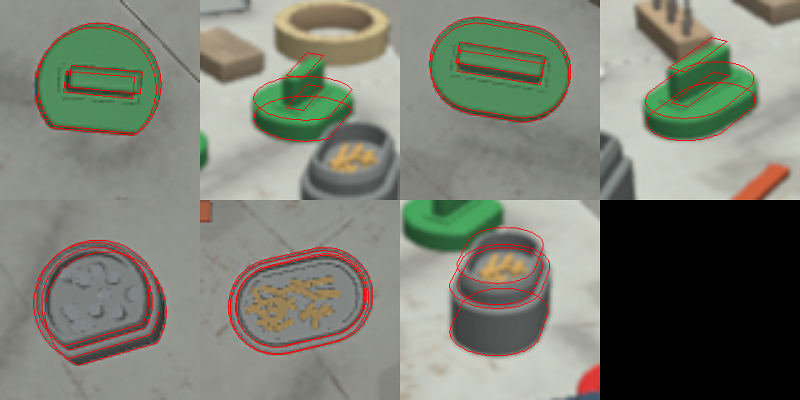

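```bash
python3 - <<'E'
from fit import *
side=cv2.imread("pics/side0.png")
out=[]
for m,p,s in(("lid_d",(.5696,-.3892,np.radians(-4.2)),(315,222)),("lid_o",(.6285,-.2625,np.radians(-8.3)),(255,245)),("pot_d",(.6136,-.1009,np.radians(17.5)),(203,280)),("pot_o",(.4715,-.2753,np.radians(-165.8)),(335,258))):
    o=np.array(s)-[40,35];c=cv2.resize(side[o[1]:o[1]+70,o[0]:o[0]+80],None,fx=5,fy=5,interpolation=2)
    if m!="pot_":draw(c,"side",m,np.array(p),0,5,o)
    out.append(c)
cv2.imwrite("pics/fit1.png",cv2.resize(np.vstack([np.hstack(out[:2]),np.hstack(out[2:])]),(685,600)))
E
```

```text
(no output)
```

View pics/fit1.png

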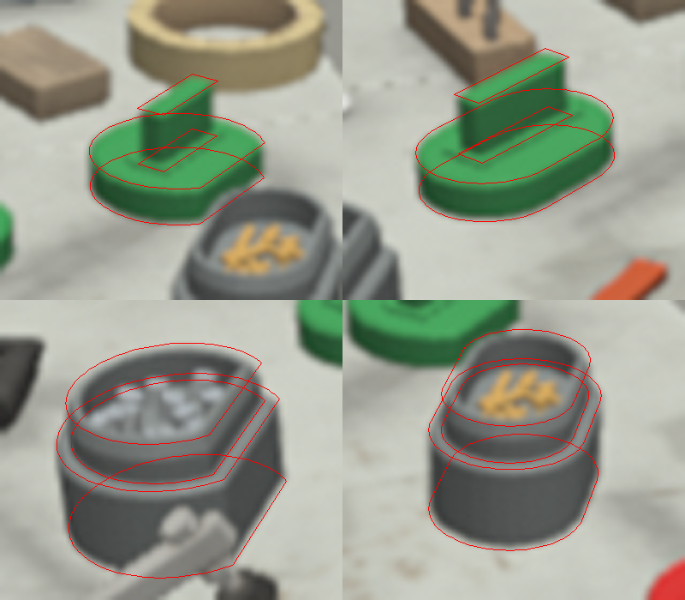

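```bash
cat >> fit.py <<'E'
def green2(im,seed):
    h=cv2.cvtColor(im,cv2.COLOR_BGR2HSV);m=((abs(h[...,0].astype(int)-65)<22)&(h[...,1]>55)).astype(np.uint8)
    m=comp(m,seed).astype(np.uint8);c,_=cv2.findContours(m,cv2.RETR_EXTERNAL,cv2.CHAIN_APPROX_NONE)
    o=np.zeros_like(m);cv2.drawContours(o,c,-1,1,-1);return o>0
def edgefit(n,m,im,p0,z0=0,rng=6):
    g=cv2.cvtColor(im,cv2.COLOR_BGR2GRAY).astype(np.float32);g=cv2.GaussianBlur(g,(0,0),1.0)
    mag=np.hypot(cv2.Sobel(g,cv2.CV_32F,1,0),cv2.Sobel(g,cv2.CV_32F,0,1));mag=np.minimum(mag,60)
    def dense(q):
        q=np.vstack([q,q[:1]]);return np.vstack([np.linspace(a,b,max(2,int(np.linalg.norm(b-a)*1000)),endpoint=False) for a,b in zip(q[:-1],q[1:])if np.linalg.norm(b-a)>1e-6])
    def f(d):
        p=p0+d*[.001,.001,np.radians(1)];s=0
        for i,pr in enumerate(M[m]):
            a,b=pts(pr,p,z0)
            for z,q in enumerate((a,b)):
                if z==0:continue
                u=proj(n,dense(q)).astype(np.float32);s+=cv2.remap(mag,u[:,:1],u[:,1:],1).mean()
        # outer silhouette
        return -s
    best=None
    for dx in(-3,0,3):
        for dy in(-3,0,3):
            s=np.array([dx,dy,0.]);r=minimize(f,s,method="Nelder-Mead",options=dict(initial_simplex=s+np.array([[0,0,0],[2,0,0],[0,2,0],[0,0,4]]),xatol=.02,fatol=.01))
            if best is None or r.fun<best.fun:best=r
    return p0+best.x*[.001,.001,np.radians(1)],best.fun
E
python3 - <<'E'
from fit import *
top=cv2.imread("pics/top0.png");side=cv2.imread("pics/side0.png")
I={"top":top,"side":side}
P={"lid_d":(.5696,-.3892,-4.2),"lid_o":(.6285,-.2625,-8.3),"pot_d":(.6136,-.1009,17.5),"pot_o":(.4715,-.2753,-165.8)}
for m in P:
  p=np.array(P[m]);p[2]=np.radians(p[2])
  for n in I:
    r=edgefit(n,m,I[n],p);print(m,n,"edge",(r[0][:2]*1000).round(1),np.degrees(r[0][2]).round(1),round(r[1],1))
    if m[:3]=="lid":
        s={"lid_dtop":(400,200),"lid_dside":(315,230),"lid_otop":(324,170),"lid_oside":(255,245)}[m+n]
        r=fit(n,m,green2(I[n],s),p);print(m,n,"sil",(r[0][:2]*1000).round(1),np.degrees(r[0][2]).round(1),r[1:])
E
```

```text
lid_d top edge [ 571.3 -390. ] -4.4 -110.0
lid_d top sil [ 569.7 -388.9] -3.8 (np.float64(53.023529411764706), np.float64(1790.0))
lid_d side edge [ 569.7 -382.9] 0.0 -114.2
lid_d side sil [ 570.  -390.7] 3.7 (np.float64(87.61176470588235), np.float64(883.0))
lid_o top edge [ 629.7 -261.7] -8.1 -104.4
lid_o top sil [ 628.6 -262.3] -8.6 (np.float64(49.74901960784314), np.float64(1845.0))
lid_o side edge [ 627.6 -262.8] -7.6 -116.9
lid_o side sil [ 630.3 -265. ] -2.9 (np.float64(95.24313725490197), np.float64(1170.0))
pot_d top edge [614.3 -99.8] 17.9 -103.4
pot_d side edge [609.7 -94.4] 20.3 -117.3
pot_o top edge [ 471.3 -275.4] -166.6 -104.5
pot_o side edge [ 470.5 -273.1] -167.0 -116.4
```

```bash
python3 - <<'E'
from fit import *
a=cv2.imread("pics/top0.png");b=cv2.imread("pics/side0.png")
c=np.hstack([cv2.resize(a[0:200,0:130],None,fx=3,fy=3),cv2.resize(b[50:250,0:130],None,fx=3,fy=3)]);cv2.imwrite("pics/l.png",c)
def ray(n,u):
    c=CAL[n];q=cv2.undistortPoints(np.array([[u]],float),c["mtx"],c["dist"])[0,0];return c["T"][:3,3],c["T"][:3,:3]@[q[0],-q[1],-1]
for u in((37,80),(30,40),(25,125)):
  for z in(.3,.4,.5): print(u,z,back("top",u,z).round(3))
for v in((60,135),(52,85),(0,163),(0,78)):
  o,d=ray("side",v);print(v,[(o+d*t).round(2).tolist() for t in(.3,.5,.7,.9)])
E
```

```text
(37, 80) 0.3 [0.66  0.079]
(37, 80) 0.4 [0.629 0.029]
(37, 80) 0.5 [ 0.597 -0.022]
(30, 40) 0.3 [0.708 0.09 ]
(30, 40) 0.4 [0.669 0.038]
(30, 40) 0.5 [ 0.631 -0.014]
(25, 125) 0.3 [0.606 0.091]
(25, 125) 0.4 [0.583 0.038]
(25, 125) 0.5 [ 0.559 -0.014]
(60, 135) [[0.41, 0.22, 0.36], [0.59, 0.1, 0.31], [0.77, -0.03, 0.25], [0.95, -0.15, 0.2]]
(52, 85) [[0.42, 0.22, 0.39], [0.61, 0.08, 0.35], [0.8, -0.05, 0.31], [0.98, -0.18, 0.28]]
(0, 163) [[0.44, 0.25, 0.35], [0.64, 0.14, 0.28], [0.83, 0.03, 0.22], [1.03, -0.08, 0.15]]
(0, 78) [[0.45, 0.23, 0.39], [0.65, 0.1, 0.36], [0.86, -0.02, 0.32], [1.06, -0.14, 0.28]]
```

View pics/l.png

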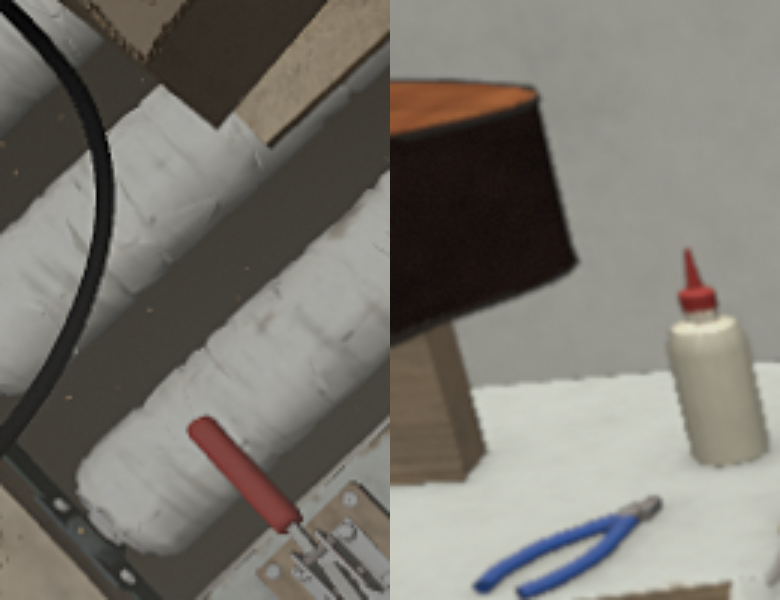

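```bash
cat > plan.py <<'E'
import sys,json,numpy as np
from workcell import get_state
# usage: plan.py x y z yaw n  (mm, deg): even steps from now to target in n rows
s=get_state();p=s["tcp_pos"]*1000;r=s["eef_rot"];yaw=r[2] if abs(abs(r[0])-180)<90 else r[2]
print("t",round(s["clock"],2),"tcp",p.round(1),"rpy",r.round(1),"F",s["ft_force"].round(1),"w",round(s["gripper_width"],3))
if len(sys.argv)>1:
    T=np.array([float(v) for v in sys.argv[1:4]]);ty=float(sys.argv[4]);n=int(sys.argv[5])
    dy=(ty-yaw+180)%360-180;d=(T-p)/n
    for k in range(n):
        a=np.radians(yaw+dy*k/n);print([round(v,1) for v in(d[0]*np.cos(a)+d[1]*np.sin(a),d[0]*np.sin(a)-d[1]*np.cos(a),-d[2])],round(-dy/n,2))
E
python3 plan.py 330 160 230 125 8
```

```text
t 0.1 tcp [166.3 601.7 230.1] rpy [-179.9   -0.   164.5] F [-0.7 -0.1  0.1] w 1.001
[np.float64(-34.4), np.float64(-47.8), np.float64(0.0)] 4.94
[np.float64(-38.4), np.float64(-44.6), np.float64(0.0)] 4.94
[np.float64(-42.1), np.float64(-41.1), np.float64(0.0)] 4.94
[np.float64(-45.5), np.float64(-37.4), np.float64(0.0)] 4.94
[np.float64(-48.6), np.float64(-33.3), np.float64(0.0)] 4.94
[np.float64(-51.2), np.float64(-29.0), np.float64(0.0)] 4.94
[np.float64(-53.6), np.float64(-24.5), np.float64(0.0)] 4.94
[np.float64(-55.5), np.float64(-19.8), np.float64(0.0)] 4.94
```

```bash
python3 -m inch '[[1,[-34,-48,0],5],[1,[-38,-45,0],5],[1,[-42,-41,0],5],[1,[-45,-37,0],5],[1,[-49,-33,0],5],[1,[-51,-29,0],5],[1,[-54,-25,0],5],[1,[-55,-20,0],5]]'; python3 plan.py 490 -330 200 86 8
```

```text
clock: 1.1
tcp_pos: [0.3254, 0.1477, 0.2277]
eef_rot: [-179.9, 0.3, 123.8]
ft_force: [1.2, 0.3, -0.7]
gripper_width: 0.997
t 1.1 tcp [325.4 147.7 227.7] rpy [-179.9    0.3  123.8] F [ 1.2  0.3 -0.7] w 0.997
[np.float64(-61.1), np.float64(-16.1), np.float64(3.5)] 4.73
[np.float64(-62.2), np.float64(-11.0), np.float64(3.5)] 4.73
[np.float64(-62.9), np.float64(-5.9), np.float64(3.5)] 4.73
[np.float64(-63.2), np.float64(-0.7), np.float64(3.5)] 4.73
[np.float64(-63.0), np.float64(4.5), np.float64(3.5)] 4.73
[np.float64(-62.4), np.float64(9.7), np.float64(3.5)] 4.73
[np.float64(-61.4), np.float64(14.8), np.float64(3.5)] 4.73
[np.float64(-60.0), np.float64(19.8), np.float64(3.5)] 4.73
```

```bash
python3 -m inch '[[1,[-58,-15,3],5],[1,[-60,-11,3],5],[1,[-60,-6,3],5],[1,[-60,0,3],5],[1,[-60,5,3],5],[1,[-60,10,3],5],[1,[-58,15,3],4],[1,[-57,20,3],4]]'; python3 plan.py 570.5 -389.3 110 85.8 7
```

```text
clock: 2.1
tcp_pos: [0.475, -0.3264, 0.2047]
eef_rot: [179.7, 0.1, 84.3]
ft_force: [0.9, -0.4, -0.2]
gripper_width: 1.002
t 2.1 tcp [ 475.  -326.4  204.7] rpy [1.797e+02 1.000e-01 8.430e+01] F [ 0.9 -0.4 -0.2] w 1.002
[np.float64(-7.6), np.float64(14.5), np.float64(13.5)] -0.22
[np.float64(-7.6), np.float64(14.4), np.float64(13.5)] -0.22
[np.float64(-7.7), np.float64(14.4), np.float64(13.5)] -0.22
[np.float64(-7.7), np.float64(14.4), np.float64(13.5)] -0.22
[np.float64(-7.8), np.float64(14.4), np.float64(13.5)] -0.22
[np.float64(-7.9), np.float64(14.3), np.float64(13.5)] -0.22
[np.float64(-7.9), np.float64(14.3), np.float64(13.5)] -0.22
```

```bash
python3 -m inch '[[1,[-8,14.5,13],0],[1,[-8,14.5,13],0],[1,[-8,14.5,13],-1],[1,[-8,14.5,13],0],[1,[-8,14.5,13],-1],[1,[-8,14.5,14],0],[1,[-8,14,14],0],[1,[0,0,0],0]]'; python3 plan.py 570.5 -389.3 70 85.8 1; python3 - <<'E'
import cv2,numpy as np
from workcell import *
a=read_camera("top");b=read_camera("side");cv2.imwrite("pics/t1.png",a);cv2.imwrite("pics/s1.png",b)
cv2.imwrite("pics/v1.png",np.hstack([cv2.resize(a[130:260,340:470],None,fx=3,fy=3),cv2.resize(b[170:300,250:380],None,fx=3,fy=3)]))
E
```

```text
clock: 3.1
tcp_pos: [0.571, -0.3973, 0.1031]
eef_rot: [-179.9, -0.2, 85.9]
ft_force: [-1.2, 0.4, -0.5]
gripper_width: 0.998
t 3.1 tcp [ 571.  -397.3  103.1] rpy [-179.9   -0.2   85.9] F [-1.2  0.4 -0.5] w 0.998
[np.float64(8.0), np.float64(-1.0), np.float64(33.1)] 0.12
```

View pics/v1.png

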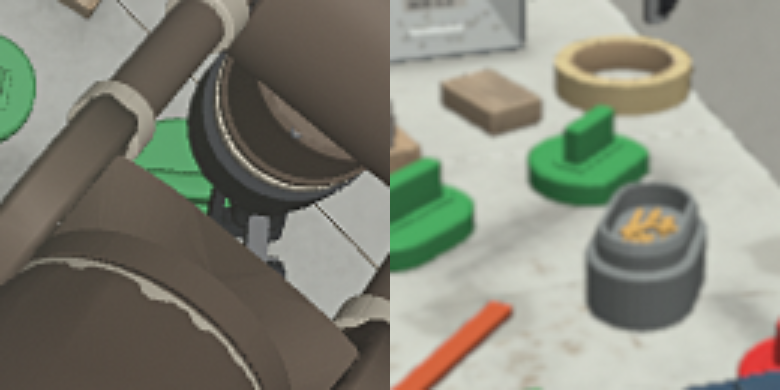

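```bash
python3 - <<'E'
from fit import *
for n in("top","side"): print(n,proj(n,[[.571,-.397,.103],[.571,-.397,.18]]).round(0))
E
```

```text
top [[412. 186.]
 [422. 178.]]
side [[318. 180.]
 [318. 141.]]
```

View pics/s1.png

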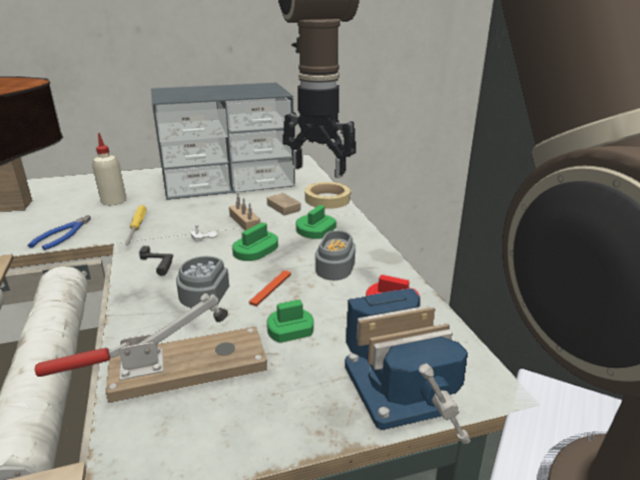

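View pics/t1.png

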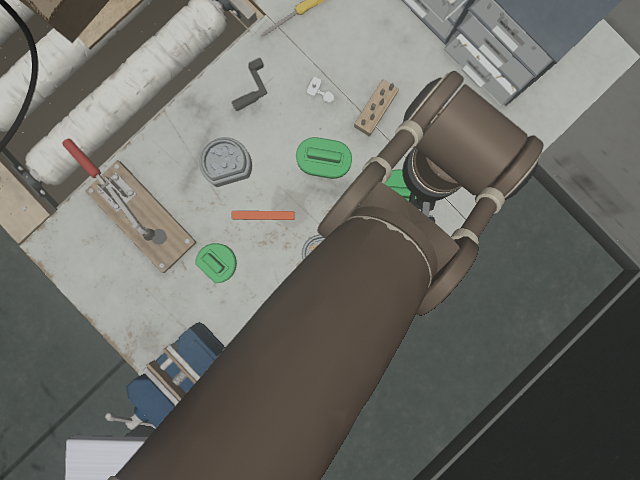

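```bash
python3 -m inch '[[1,[8,-1,15],0],[1,[0,0,18],0],[1,[0,0,16],0],[1,[0,0,12],0],[1,[0,0,6],0],[1,[0,0,2],0],[1,[0,0,0],0],[1,[0,0,0],0]]'; python3 plan.py 570.5 -389.3 23 85.8 1
```

```text
clock: 4.2
tcp_pos: [0.5697, -0.388, 0.0322]
eef_rot: [180.0, -0.1, 85.9]
ft_force: [-0.1, 1.0, -0.4]
gripper_width: 0.997
t 4.2 tcp [ 569.7 -388.    32.2] rpy [ 1.80e+02 -1.00e-01  8.59e+01] F [-0.1  1.  -0.4] w 0.997
[np.float64(-1.2), np.float64(0.9), np.float64(9.2)] 0.12
```

```bash
python3 -m inch '[[1,[-1,1,6],0],[1,[0,0,3],0],[-1,[0,0,0],0],[-1,[0,0,0],0],[-1,[0,0,0],0],[-1,[0,0,0],0],[-1,[0,0,0],0],[-1,[0,0,0],0]]'; python3 - <<'E'
import cv2,numpy as np
from workcell import *
b=read_camera("side");cv2.imwrite("pics/s2.png",b)
cv2.imwrite("pics/v2.png",cv2.resize(b[130:260,250:400],None,fx=4,fy=4))
E
```

```text
clock: 5.2
tcp_pos: [0.5714, -0.3898, 0.024]
eef_rot: [179.9, -0.0, 85.9]
ft_force: [0.1, 0.6, 0.3]
gripper_width: 0.146
```

View pics/v2.png

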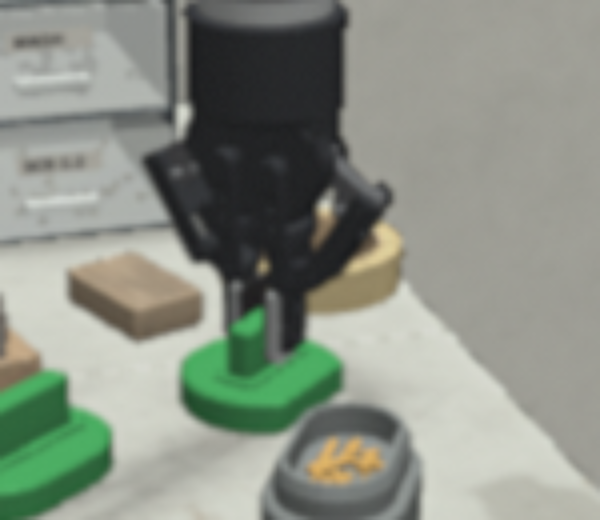

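```bash
python3 -m inch '[[-1,[0,0,-10],0],[-1,[0,0,-15],0],[-1,[0,0,-20],0],[-1,[0,0,-25],0],[-1,[0,0,-25],0],[-1,[0,0,-20],0],[-1,[0,0,-5],0],[-1,[0,0,0],0]]'; python3 plan.py 613.8 -106 130 107.8 8
```

```text
clock: 6.25
tcp_pos: [0.5725, -0.3908, 0.1558]
eef_rot: [179.6, 0.2, 85.9]
ft_force: [1.1, 0.5, -1.1]
gripper_width: 0.147
t 6.25 tcp [ 572.5 -390.8  155.8] rpy [179.6   0.2  85.9] F [ 1.1  0.5 -1.1] w 0.147
[np.float64(35.9), np.float64(2.6), np.float64(3.2)] -2.73
[np.float64(35.7), np.float64(4.3), np.float64(3.2)] -2.73
[np.float64(35.5), np.float64(6.0), np.float64(3.2)] -2.73
[np.float64(35.1), np.float64(7.7), np.float64(3.2)] -2.73
[np.float64(34.7), np.float64(9.4), np.float64(3.2)] -2.73
[np.float64(34.2), np.float64(11.0), np.float64(3.2)] -2.73
[np.float64(33.7), np.float64(12.6), np.float64(3.2)] -2.73
[np.float64(33.0), np.float64(14.2), np.float64(3.2)] -2.73
```

```bash
python3 -m inch '[[-1,[25,2,3],-2],[-1,[36,4,3],-3],[-1,[38,6,3],-3],[-1,[40,8,3],-3],[-1,[38,9,3],-3],[-1,[36,11,3],-3],[-1,[33,12,3],-3],[-1,[30,12,3],-2]]'; python3 plan.py 613.8 -100.2 100 107.8 1
```

```text
clock: 7.25
tcp_pos: [0.5985, -0.0885, 0.1187]
eef_rot: [-179.5, -0.7, 109.0]
ft_force: [-0.6, -0.4, -1.1]
gripper_width: 0.15
t 7.25 tcp [598.5 -88.5 118.7] rpy [-179.5   -0.7  109. ] F [-0.6 -0.4 -1.1] w 0.15
[np.float64(-16.0), np.float64(10.7), np.float64(18.7)] 1.19
```

```bash
python3 -m inch '[[-1,[0,0,5],0],[-1,[0,0,5],0],[-1,[0,0,0],0],[-1,[0,0,0],0],[-1,[0,0,0],0],[-1,[0,0,0],0],[-1,[0,0,0],0],[-1,[0,0,0],0]]'; python3 plan.py 613.8 -100.2 100 107.8 1;  python3 - <<'E'
import cv2,numpy as np
from workcell import *
a=read_camera("top");b=read_camera("side");cv2.imwrite("pics/t3.png",a);cv2.imwrite("pics/s3.png",b)
cv2.imwrite("pics/v3.png",np.hstack([cv2.resize(a[100:230,170:300],None,fx=3,fy=3),cv2.resize(b[180:310,140:270],None,fx=3,fy=3)]))
E
```

```text
clock: 8.25
tcp_pos: [0.5952, -0.0868, 0.1052]
eef_rot: [-179.2, -0.9, 109.1]
ft_force: [-0.0, -1.2, -0.8]
gripper_width: 0.148
t 8.25 tcp [595.2 -86.8 105.2] rpy [-179.2   -0.9  109.1] F [-0.  -1.2 -0.8] w 0.148
[np.float64(-18.8), np.float64(13.1), np.float64(5.2)] 1.3
```

View pics/v3.png

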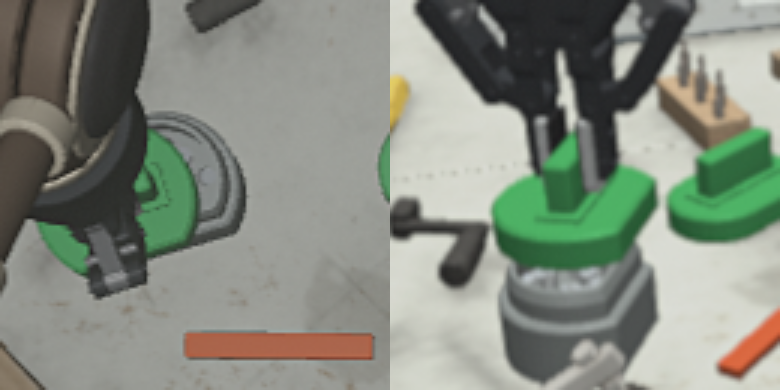

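```bash
cat > ov.py <<'E'
import sys
from fit import *
# ov.py tag lid z0 lx ly lyaw pot px py pyaw cx cy (top) sx sy (side) out
a=sys.argv
tag,lid,z0,lx,ly,lyaw,pot,px,py,pyaw,cx,cy,sx,sy=a[1:15]
f=float;L=np.array([f(lx)/1e3,f(ly)/1e3,np.radians(f(lyaw))]);P=np.array([f(px)/1e3,f(py)/1e3,np.radians(f(pyaw))])
o=[]
for n,c in(("top",(int(cx),int(cy))),("side",(int(sx),int(sy)))):
    im=cv2.imread(f"pics/{n[0]}{tag}.png");of=np.array(c)-[40,48];s=5
    q=cv2.resize(im[of[1]:of[1]+96,of[0]:of[0]+80],None,fx=s,fy=s,interpolation=2)
    draw(q,n,lid,L,f(z0)/1e3,s,of)
    draw(q,n,pot,P,0,s,of);o.append(q)
cv2.imwrite(f"pics/ov{tag}.png",np.hstack(o))
E
python3 ov.py 3 lid_d 81 595 -86.5 19.1 pot_d 613.8 -100.2 17.7 226 175 203 265
```

```text
(no output)
```

View pics/ov3.png

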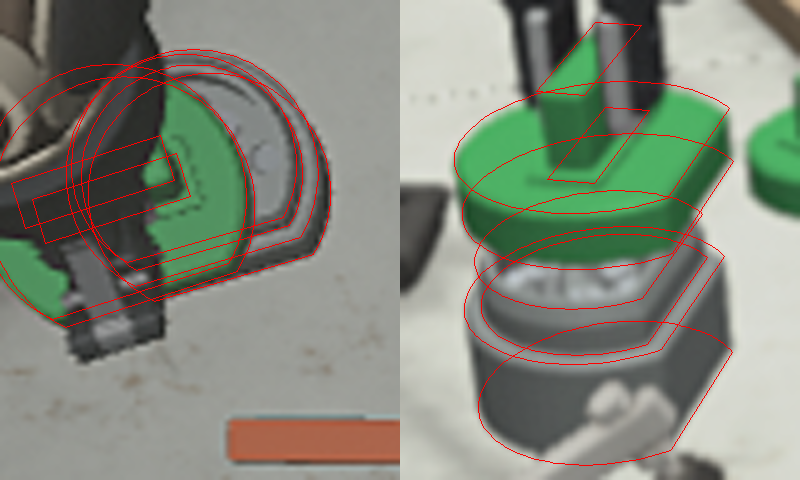

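```bash
python3 -m inch '[[-1,[-9,7,-1],0.6],[-1,[-9,6,-1],0.6],[-1,[0,0,-1],0],[-1,[0,0,-1],0],[-1,[0,0,-1],0],[-1,[0,0,0],0],[-1,[0,0,0],0],[-1,[0,0,0],0]]'; python3 plan.py 613.6 -100.5 85 107.7 1
```

```text
clock: 9.35
tcp_pos: [0.6147, -0.1003, 0.1099]
eef_rot: [-179.1, -0.9, 107.8]
ft_force: [0.0, -1.2, -1.0]
gripper_width: 0.145
t 9.35 tcp [ 614.7 -100.3  109.9] rpy [-179.1   -0.9  107.8] F [ 0.  -1.2 -1. ] w 0.145
[np.float64(0.2), np.float64(-1.1), np.float64(24.9)] 0.14
```

```bash
python3 -m inch '[[-1,[0,-1,7],0],[-1,[0,0,8],0],[-1,[0,0,5],0],[-1,[0,0,2],0],[-1,[0,0,0],0],[-1,[0,0,0],0],[-1,[0,0,0],0],[-1,[0,0,0],0]]'; python3 plan.py 613.6 -100.5 85 107.7 1;  python3 - <<'E'
import cv2,numpy as np
from workcell import *
a=read_camera("top");b=read_camera("side");cv2.imwrite("pics/t4.png",a);cv2.imwrite("pics/s4.png",b)
p=get_state()["tcp_pos"]*1e3
import subprocess
subprocess.run(f"python3 ov.py 4 lid_d {p[2]-24} {p[0]} {p[1]} 17.8 pot_d 613.8 -100.2 17.7 226 175 203 265".split())
E
```

```text
clock: 10.35
tcp_pos: [0.613, -0.1003, 0.0861]
eef_rot: [-179.1, -0.9, 107.8]
ft_force: [0.3, 0.2, 0.7]
gripper_width: 0.146
t 10.35 tcp [ 613.  -100.3   86.1] rpy [-179.1   -0.9  107.8] F [0.3 0.2 0.7] w 0.146
[np.float64(-0.3), np.float64(0.5), np.float64(1.1)] 0.14
```

View pics/ov4.png

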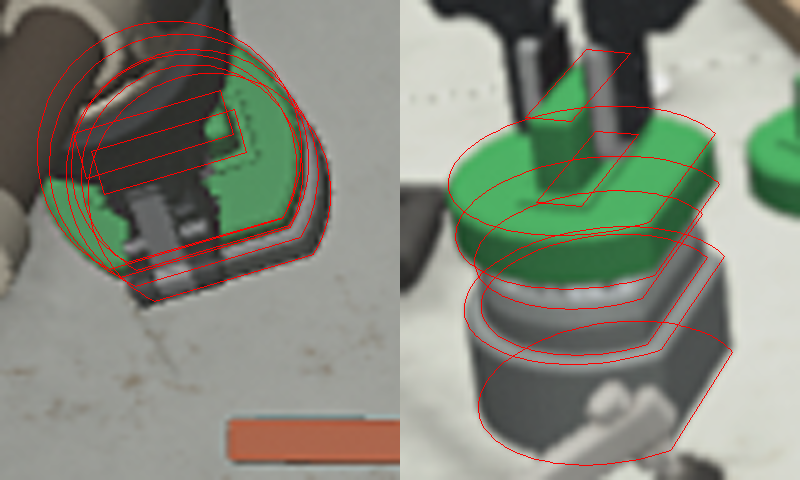

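```bash
python3 -m inch '[[-1,[0,0,4],0],[-1,[0,0,4],0],[-1,[0,0,3],0],[-1,[0,0,2],0],[-1,[0,0,2],0],[-1,[0,0,2],0],[-1,[0,0,0],0],[-1,[0,0,0],0]]'; python3 plan.py 613.2 -100.5 62 107.7 1
```

```text
clock: 11.45
tcp_pos: [0.6126, -0.1001, 0.0676]
eef_rot: [-179.1, -0.9, 107.8]
ft_force: [0.3, -0.8, -0.4]
gripper_width: 0.153
t 11.45 tcp [ 612.6 -100.1   67.6] rpy [-179.1   -0.9  107.8] F [ 0.3 -0.8 -0.4] w 0.153
[np.float64(-0.6), np.float64(0.5), np.float64(5.6)] 0.14
```

```bash
python3 -m inch '[[-1,[0,0,2],0],[-1,[0,0,2],0],[-1,[0,0,2],0],[-1,[0,0,0],0],[-1,[0,0,0],0],[-1,[0,0,0],0],[-1,[0,0,0],0],[-1,[0,0,0],0]]'; python3 plan.py 613.2 -100.5 62 107.7 1
```

```text
clock: 12.45
tcp_pos: [0.613, -0.1001, 0.0626]
eef_rot: [-179.1, -0.9, 107.8]
ft_force: [-0.9, -0.0, 0.6]
gripper_width: 0.147
t 12.45 tcp [ 613.  -100.1   62.6] rpy [-179.1   -0.9  107.8] F [-0.9 -0.   0.6] w 0.147
[np.float64(-0.4), np.float64(0.1), np.float64(0.6)] 0.14
```

```bash
python3 -m inch '[[-1,[0,0,1],0],[-1,[0,0,1],0],[-1,[0,0,1],0],[-1,[0,0,0],0],[-1,[0,0,0],0],[-1,[0,0,0],0],[-1,[0,0,0],0],[-1,[0,0,0],0]]'; python3 plan.py
```

```text
clock: 13.45
tcp_pos: [0.6132, -0.1001, 0.0626]
eef_rot: [-179.1, -0.9, 107.9]
ft_force: [-0.9, -0.4, 1.9]
gripper_width: 0.15
t 13.45 tcp [ 613.2 -100.1   62.6] rpy [-179.1   -0.9  107.9] F [-0.9 -0.4  1.9] w 0.15
```

```bash
python3 -m inch '[[-0.3,[0,0,0],0],[-0.3,[0,0,0],0],[-0.3,[0,0,0],0],[-0.3,[0,0,-10],0],[-0.3,[0,0,-15],0],[-0.3,[0,0,-20],0],[0,[0,0,-25],0],[0,[0,0,-15],0]]'; python3 plan.py 629 -262 130 81.7 6
```

```text
clock: 14.45
tcp_pos: [0.6152, -0.1012, 0.1529]
eef_rot: [-179.2, -0.9, 107.9]
ft_force: [-0.6, -0.2, 0.1]
gripper_width: 0.502
t 14.45 tcp [ 615.2 -101.2  152.9] rpy [-179.2   -0.9  107.9] F [-0.6 -0.2  0.1] w 0.502
[np.float64(-26.2), np.float64(-6.0), np.float64(3.8)] 4.36
[np.float64(-26.6), np.float64(-4.0), np.float64(3.8)] 4.36
[np.float64(-26.8), np.float64(-2.0), np.float64(3.8)] 4.36
[np.float64(-26.9), np.float64(0.1), np.float64(3.8)] 4.36
[np.float64(-26.8), np.float64(2.1), np.float64(3.8)] 4.36
[np.float64(-26.6), np.float64(4.1), np.float64(3.8)] 4.36
```

```bash
python3 -m inch '[[0.4,[-20,-5,0],4.4],[0.4,[-28,-4,0],4.4],[0.4,[-28,-2,3],4.4],[0.4,[-26,0,4],4.4],[0.4,[-24,2,4],4.4],[0.4,[-18,3,4],3],[0.4,[-5,1,0],0],[0.4,[0,0,0],0]]'; python3 plan.py 629 -262 60 81.7 1;  python3 - <<'E'
import cv2,numpy as np
from workcell import *
from fit import *
a=read_camera("top");b=read_camera("side");cv2.imwrite("pics/t5.png",a);cv2.imwrite("pics/s5.png",b)
P=np.array([.6138,-.1002,np.radians(17.7)])
o=[]
for n,im,c in(("top",a,(226,161)),("side",b,(203,265))):
    of=np.array(c)-[40,45];q=cv2.resize(im[of[1]:of[1]+90,of[0]:of[0]+80],None,fx=5,fy=5,interpolation=2);draw(q,n,"lid_d",P,.038,5,of);o.append(q)
cv2.imwrite("pics/v5.png",np.hstack(o))
E
```

```text
clock: 15.45
tcp_pos: [0.6308, -0.2553, 0.146]
eef_rot: [-179.5, -0.4, 82.2]
ft_force: [-0.2, 0.4, 0.1]
gripper_width: 0.701
t 15.45 tcp [ 630.8 -255.3  146. ] rpy [-179.5   -0.4   82.2] F [-0.2  0.4  0.1] w 0.701
[np.float64(-6.9), np.float64(-0.9), np.float64(86.0)] 0.47
```

View pics/v5.png

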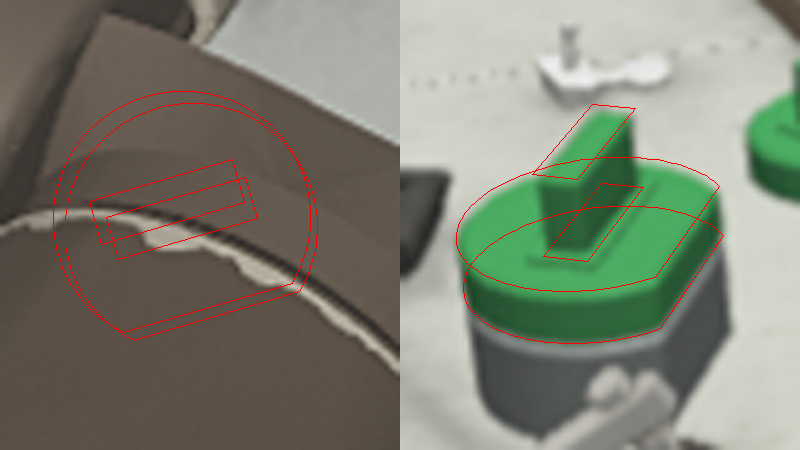

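View pics/s5.png

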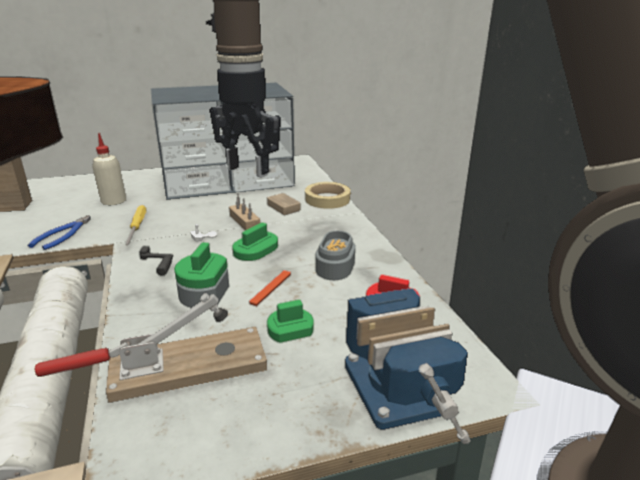

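```bash
python3 -m inch '[[0.4,[-4,-1,12],0.5],[0.4,[-3,0,20],0],[0.4,[0,0,22],0],[0.4,[0,0,20],0],[0.4,[0,0,14],0],[0.4,[0,0,5],0],[0.4,[0,0,0],0],[0.4,[0,0,0],0]]'; python3 plan.py 629 -262 24 81.7 1
```

```text
clock: 16.55
tcp_pos: [0.6267, -0.2584, 0.0448]
eef_rot: [-179.3, -0.5, 81.9]
ft_force: [0.2, -0.6, 0.6]
gripper_width: 0.7
t 16.55 tcp [ 626.7 -258.4   44.8] rpy [-179.3   -0.5   81.9] F [ 0.2 -0.6  0.6] w 0.7
[np.float64(-3.3), np.float64(2.8), np.float64(20.8)] 0.15
```

```bash
python3 -m inch '[[0.4,[-3,3,6],0],[0.4,[0,0,7],0],[0.4,[0,0,4],0],[0.4,[0,0,2],0],[0.4,[0,0,0],0],[0.4,[0,0,0],0],[0.4,[0,0,0],0],[0.4,[0,0,0],0]]'; python3 plan.py 629 -262 24 81.7 1
```

```text
clock: 17.55
tcp_pos: [0.6308, -0.2626, 0.0267]
eef_rot: [-179.5, -0.4, 81.9]
ft_force: [-0.2, -0.6, 0.1]
gripper_width: 0.697
t 17.55 tcp [ 630.8 -262.6   26.7] rpy [-179.5   -0.4   81.9] F [-0.2 -0.6  0.1] w 0.697
[np.float64(0.4), np.float64(-1.9), np.float64(2.7)] 0.16
```

```bash
python3 -m inch '[[0.4,[0,-1.5,2],0],[0.4,[0,0,0.5],0],[-1,[0,0,0],0],[-1,[0,0,0],0],[-1,[0,0,0],0],[-1,[0,0,0],0],[-1,[0,0,0],0],[-1,[0,0,0],0]]'; python3 plan.py; python3 -m inch '[[-1,[0,0,-8],0],[-1,[0,0,-15],0],[-1,[0,0,-20],0],[-1,[0,0,-22],0],[-1,[0,0,-20],0],[-1,[0,0,-12],0],[-1,[0,0,-3],0],[-1,[0,0,0],0]]'; python3 plan.py 471.3 -275.3 120 103.7 6
```

```text
clock: 18.55
tcp_pos: [0.6294, -0.2625, 0.0245]
eef_rot: [-179.5, -0.4, 81.9]
ft_force: [0.1, -0.1, -0.2]
gripper_width: 0.148
t 18.55 tcp [ 629.4 -262.5   24.5] rpy [-179.5   -0.4   81.9] F [ 0.1 -0.1 -0.2] w 0.148
clock: 19.55
tcp_pos: [0.6314, -0.2639, 0.1344]
eef_rot: [-179.8, -0.3, 81.9]
ft_force: [0.3, -0.4, -0.3]
gripper_width: 0.147
t 19.55 tcp [ 631.4 -263.9  134.4] rpy [-179.8   -0.3   81.9] F [ 0.3 -0.4 -0.3] w 0.147
[np.float64(-5.7), np.float64(-26.2), np.float64(2.4)] -3.64
[np.float64(-4.0), np.float64(-26.5), np.float64(2.4)] -3.64
[np.float64(-2.3), np.float64(-26.7), np.float64(2.4)] -3.64
[np.float64(-0.6), np.float64(-26.8), np.float64(2.4)] -3.64
[np.float64(1.1), np.float64(-26.7), np.float64(2.4)] -3.64
[np.float64(2.8), np.float64(-26.6), np.float64(2.4)] -3.64
```

```bash
python3 -m inch '[[-1,[-5,-20,2],-3.6],[-1,[-4,-28,2],-3.6],[-1,[-2,-28,2],-3.6],[-1,[-1,-27,2],-3.6],[-1,[1,-26,2],-3.6],[-1,[2,-20,2],-3.6],[-1,[1,-4,0],0],[-1,[0,0,0],0]]'; python3 plan.py 471.3 -275.3 90 103.7 1
```

```text
clock: 20.55
tcp_pos: [0.4687, -0.2724, 0.1145]
eef_rot: [-179.4, -1.0, 104.1]
ft_force: [0.2, 1.0, -0.4]
gripper_width: 0.151
t 20.55 tcp [ 468.7 -272.4  114.5] rpy [-179.4   -1.   104.1] F [ 0.2  1.  -0.4] w 0.151
[np.float64(-3.5), np.float64(1.8), np.float64(24.5)] 0.4
```

```bash
python3 -m inch '[[-1,[-3,2,6],0.4],[-1,[0,0,8],0],[-1,[0,0,6],0],[-1,[0,0,3],0],[-1,[0,0,0],0],[-1,[0,0,0],0],[-1,[0,0,0],0],[-1,[0,0,0],0]]'; python3 plan.py 471.3 -275.3 85 103.7 1;  python3 - <<'E'
import cv2,numpy as np
from workcell import *
a=read_camera("top");b=read_camera("side");cv2.imwrite("pics/t6.png",a);cv2.imwrite("pics/s6.png",b)
s=get_state();p=s["tcp_pos"]*1e3
import subprocess
subprocess.run(f"python3 ov.py 6 lid_o {p[2]-24.5} {p[0]} {p[1]} {s['eef_rot'][2]-90} pot_o 471.3 -275.3 13.7 330 251 335 245".split())
E
```

```text
clock: 21.55
tcp_pos: [0.4737, -0.2747, 0.0897]
eef_rot: [-179.4, -0.9, 103.7]
ft_force: [-0.6, -0.5, -0.2]
gripper_width: 0.152
t 21.55 tcp [ 473.7 -274.7   89.7] rpy [-179.4   -0.9  103.7] F [-0.6 -0.5 -0.2] w 0.152
[np.float64(-0.0), np.float64(-2.5), np.float64(4.7)] -0.0
```

View pics/ov6.png

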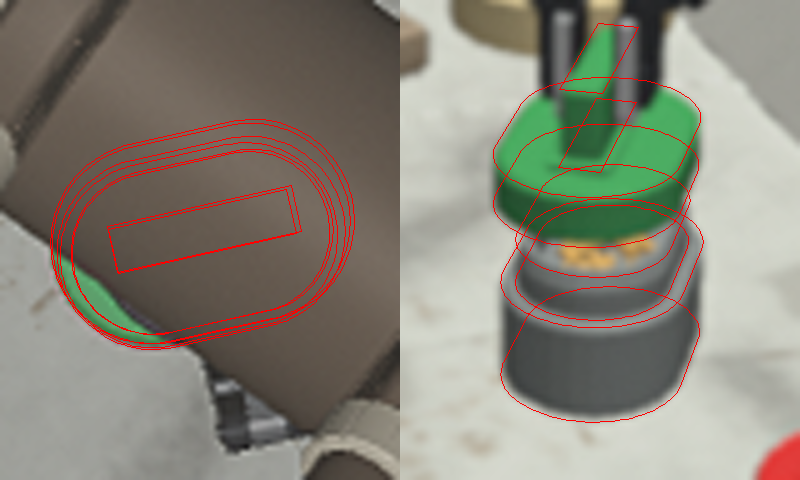

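```bash
python3 -m inch '[[-1,[0,-2,2],0],[-1,[0,0,2],0],[-1,[0,0,1],0],[-1,[0,0,0],0],[-1,[0,0,0],0],[-1,[0,0,0],0],[-1,[0,0,0],0],[-1,[0,0,0],0]]'; python3 plan.py 471.3 -275.3 72 103.7 1
```

```text
clock: 22.65
tcp_pos: [0.4716, -0.2752, 0.0845]
eef_rot: [-179.4, -0.9, 103.7]
ft_force: [-0.3, -0.6, -0.7]
gripper_width: 0.152
t 22.65 tcp [ 471.6 -275.2   84.5] rpy [-179.4   -0.9  103.7] F [-0.3 -0.6 -0.7] w 0.152
[np.float64(-0.0), np.float64(-0.3), np.float64(12.5)] -0.01
```

```bash
python3 -m inch '[[-1,[0,0,3],0],[-1,[0,0,4],0],[-1,[0,0,3],0],[-1,[0,0,2],0],[-1,[0,0,2],0],[-1,[0,0,2],0],[-1,[0,0,0],0],[-1,[0,0,0],0]]'; python3 plan.py 471.3 -275.3 62.5 103.7 1
```

```text
clock: 23.65
tcp_pos: [0.4712, -0.2749, 0.0671]
eef_rot: [-179.4, -0.9, 103.7]
ft_force: [1.2, 0.1, -0.2]
gripper_width: 0.147
t 23.65 tcp [ 471.2 -274.9   67.1] rpy [-179.4   -0.9  103.7] F [ 1.2  0.1 -0.2] w 0.147
[np.float64(-0.4), np.float64(-0.0), np.float64(4.6)] -0.01
```

```bash
python3 -m inch '[[-1,[0,0,2],0],[-1,[0,0,2],0],[-1,[0,0,1],0],[-1,[0,0,1],0],[-1,[0,0,1],0],[-1,[0,0,0.5],0],[-1,[0,0,0],0],[-1,[0,0,0],0]]'; python3 plan.py
```

```text
clock: 24.65
tcp_pos: [0.4714, -0.275, 0.0626]
eef_rot: [-179.4, -0.9, 103.7]
ft_force: [0.5, 0.1, 1.2]
gripper_width: 0.149
t 24.65 tcp [ 471.4 -275.    62.6] rpy [-179.4   -0.9  103.7] F [0.5 0.1 1.2] w 0.149
```

Seated at the expected height (62.6 mm). Release, lift, and move clear for a look.

```bash
python3 -m inch '[[-0.3,[0,0,0.5],0],[-0.3,[0,0,0],0],[-0.3,[0,0,0],0],[-0.3,[0,0,-10],0],[-0.3,[0,0,-15],0],[-0.3,[0,0,-25],0],[0,[0,0,-30],0],[0,[0,0,-30],0]]'; python3 plan.py 330 -100 230 103 5
```

```text
clock: 25.65
tcp_pos: [0.4721, -0.2758, 0.1758]
eef_rot: [-179.3, -1.0, 103.7]
ft_force: [0.6, -0.0, -0.3]
gripper_width: 0.5
t 25.65 tcp [ 472.1 -275.8  175.8] rpy [-179.3   -1.   103.7] F [ 0.6 -0.  -0.3] w 0.5
[np.float64(40.9), np.float64(-19.3), np.float64(-10.8)] 0.14
[np.float64(40.8), np.float64(-19.4), np.float64(-10.8)] 0.14
[np.float64(40.8), np.float64(-19.5), np.float64(-10.8)] 0.14
[np.float64(40.7), np.float64(-19.6), np.float64(-10.8)] 0.14
[np.float64(40.7), np.float64(-19.7), np.float64(-10.8)] 0.14
```

```bash
python3 -m inch '[[0,[30,-15,-10],0],[0,[45,-15,-10],0],[0,[50,-12,-10],0],[0,[50,-8,-10],0],[0,[50,-4,-8],0],[0,[50,0,-5],0],[0,[50,0,0],0],[0,[40,0,0],0]]'; python3 -m inch '[[0,[20,0,0],0],[0,[0,0,0],0],[0,[0,0,0],0],[0,[0,0,0],0],[0,[0,0,0],0],[0,[0,0,0],0],[0,[0,0,0],0],[0,[0,0,0],0]]'; python3 - <<'E'
from workcell import *
from fit import *
a=read_camera("top");b=read_camera("side");cv2.imwrite("pics/t7.png",a);cv2.imwrite("pics/s7.png",b)
o=[]
for m,P,ct,cs in(("lid_d",[.6138,-.1002,17.7],(226,161),(203,265)),("lid_o",[.4713,-.2753,13.7],(330,251),(335,250))):
  P=np.array(P);P[2]=np.radians(P[2])
  for n,im,c in(("top",a,ct),("side",b,cs)):
    of=np.array(c)-[40,30];q=cv2.resize(im[of[1]:of[1]+60,of[0]:of[0]+80],None,fx=5,fy=5,interpolation=2);draw(q,n,m,P,.038,5,of);o.append(q)
cv2.imwrite("pics/v7.png",np.vstack([np.hstack(o[:2]),np.hstack(o[2:])]))
E
```

```text
clock: 26.65
tcp_pos: [0.3368, 0.0698, 0.2492]
eef_rot: [179.2, -0.1, 103.2]
ft_force: [1.0, 0.2, 0.3]
gripper_width: 0.502
clock: 27.65
tcp_pos: [0.3326, 0.0893, 0.2526]
eef_rot: [178.8, -0.0, 103.3]
ft_force: [-0.0, -0.1, 0.1]
gripper_width: 0.498
```

View pics/v7.png

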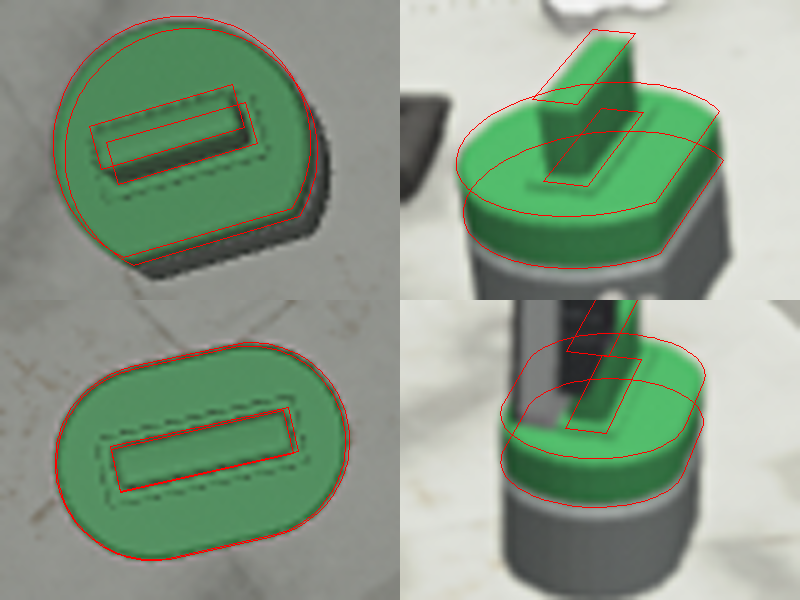

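View pics/t7.png

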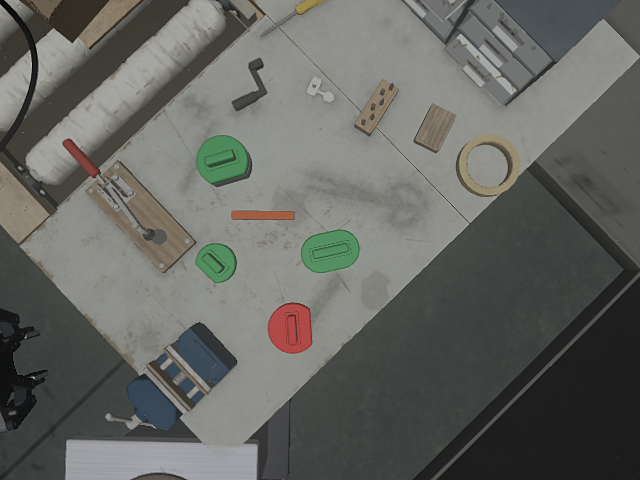

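View pics/s7.png

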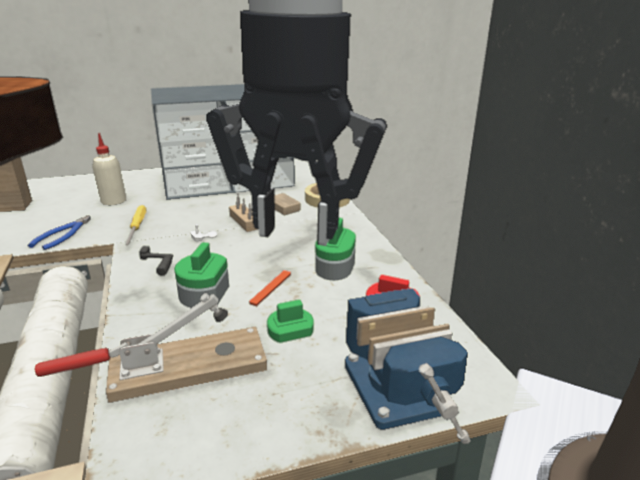

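Both lids match the fully-home outlines in both views. The spare lid (216,263), stick (263,215) and red look-alike (291,328) are where they started, and the gripper is clear.

```bash
python3 - <<'E'
from workcell import *
print(sign_off())
E
```

```text
the job is handed in; nothing more can be done
None
```

Both pots are closed: I put the D lid on first, then the oblong lid. Each was turned to match its pot, lowered until it rested, then released. The job was handed in at about 28 s of the 56 s.

**Seating:** Both lids came to rest with the tool at 62.6 mm. That puts the lower edge about 38 mm above the bench, which is the fully-home height. The highest wrist force I read was about 2 N.

**Final pictures:** The lid outlines drawn at home height match to about 1 pixel (roughly 2 mm) in both cameras. In the side view of the oblong lid, a finger hid part of it. The pots, spare lid, stick and red look-alike show no visible movement.

**Disagreements:** The two cameras placed the D pot about 1–1.5 mm apart, judging by the overlays, and an automatic edge fit on the side picture differed by up to 6 mm. I relied on the top camera. The tool was also tilted about 1° during both placings, but each lid still slid on with no noticeable resistance.

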